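Hold a sign saddle on the guard rail against its sprung stop

ROBOT

A 6-joint arm with a two-finger parallel gripper is mounted at the origin on the work surface. World frame = base frame: x ahead of the robot, y to its left, z up, the work surface at z = 0. Lengths are in m, angles in rad, forces in N, time in s.
With the tool pointing down it reaches from about 0.325 to 1 m from the base axis. Payload 5.1 kg.
Tool frame: the origin (TCP) lies on the centre line of the jaws, within the pads' length; the fingertips stand 17 mm ahead of it and the grasp point (between the pads) lies 2 mm behind it (bot.nose_length is the distance from the TCP to the fingertips, in m); z points along the fingers, y is the line along which they close (so a half turn about z gives the same grasp; the last joint's range is limited). The gripper opens to 85 mm and grips with 20 to 120 N. Pads are 22 mm wide; open, the fingers measure 114 mm over their backs; the gripper's body (76 mm by 85 mm) begins 54 mm behind the grasp point. The pads swing forward as they close: fully open they stand 13 mm farther back than shut.
Start: joints at [-1.331, 0.124, 1.65, -0, 1.367, -0.083], TCP at [0.206, -0.616, 0.21] pointing down, gripper open.
Joint ranges: [-2.61, 2.61], [-1.02, 2.33], [0.03, 2.71], [-1.35, 4.49], [0.32, 2.68], [-2.91, 2.91]. Speed limits (rad/s): [2.57, 2.57, 3.14, 3.14, 3.14, 3.14].

INTERFACE

Orientations are given as [roll, pitch, yaw] about the fixed x, y, z axes, in that order (R = Rz(yaw) Ry(pitch) Rx(roll)).
In Python, from station import bot, optics, finish_job gives the robot as it stands. The module is installed in compiled form; this text tells all that it offers.
- The arm moves only by the tool apply_moves, never from a script. Its argument "increments" is one flat list of numbers, 6 for each row, row after row: the shift along the tool's x, y, z each as a share of 0.8 m, from -1 to 1, then the turn, a rotation vector about the tool's x, y, z each as a share of 30 degrees, from -1 to 1. In form: [tx, ty, tz, rx, ry, rz, tx, ty, tz, rx, ry, rz, ...]. A call has 1 to 8 rows; each row is the pose to reach, as a shift and turn from the pose commanded when the call began, along the tool's axes at that moment; what a row does not reach only later rows make up. A row lasts 1/8 s, in which the tool goes at most 62.5 mm and 10.7 degrees, less where a joint would pass 70% of its speed; a pose out of reach is approached as far as the arm can. A call with a number of a shift or a turn outside -1 to 1 is refused whole. A call with a gripper value outside its range is refused whole. "fingers" is the opening, from -1 (shut) to 1 (fully open), set as the call begins (left out, the last holds). The fingers move at their own pace and stop on an object; "squeeze" is the grip in N (left out, the last holds). Time passes only in rows, so rows that repeat a pose let the fingers close. It gives the time, the measured TCP pose, the force, the opening and the grip force at its end, in the units of the state.
- bot.get_obs(): the state, without advancing time (a new reading comes with each control period).
- optics.snapshot(name): name is "scene" or "side" or "wrist"; returns a dict with "frame" (420x560x3 uint8, blue, green, red), "K" (3x3 intrinsics, pixels), "eye" and "rotation" of the camera in the world. Camera axes: x right, y down, z forward; pixel columns grow to the right and rows downward; lengths in m; the calibration is good to about 2 mm. A picture is of the moment at which its call begins. There is no depth.
- finish_job(): hands the job in; it is judged then, once.
The state is a dict: "clock": time; "q": joint angles; "qd": joint speeds; "effort": joint torques, N m; "tcp_pos": TCP position; "eef_rot": TCP orientation; "contact_force": force on the tool from outside, world axes, zero at the start; "moment": the same for the moment, N m; "gripper_width": finger opening in m; "grasp_force": force on a finger pad.
Only numpy, scipy, OpenCV 4.12 (cv2) and the standard library are available. Lean on these libraries where they do the work, as an engineer would, in place of code of your own. Each camera call takes 0.05 s, during which the arm holds its last target. There are 200 camera calls.

TASK

Pick up the longer of the two steel sign saddles, hang it astride the bar of the shelf guard rail clear of the sprung stop, then slide it along the bar against the stop and press until the stop has gone back about half of its 30 mm travel (about 6 N), never driving it right to the end of its travel. Finish while still gripping the saddle and pressing it steadily there, sitting level on the bar, so that a colleague can screw it down: do not let go. Leave the short saddle, the jars and everything else on the table where they are.

Things in the scene. Friction and masses are not known exactly. Their poses are not given: they have to be found in the camera images.
- long_saddle: the longer sign saddle, steel, 0.17-0.33 kg: upside-down U channel 90 mm long (y), 36 wide (x), standing on its two legs; legs 45 deep, 5 thick, 26 clear between; top plate 8 thick (top 53 mm up); centred on it a black square socket tube 26 x 26, 50 tall (top 103 up) to grip. Same both ways round. Origin: centre of underside, z up; 75 mm above the table when hung on the bar
- bar_unit: fixed guard-rail unit: round steel bar, 14 mm diameter, along its y axis (local x = 0), axis 113 and top 120 mm above the table, on a base 100 x 380 mm (36 high at the front), a post under each bar end. Origin on the table below the bar's middle. Bar is free from local y = -150 mm to the stop's face at +75 mm; stop at the +y end (robot's left). Turned up to 0.25 rad about z
- stop: sprung stop sliding on the bar: grey plate 50 wide, 44 high, 12 thick, centred on the bar, its steel stem telescoping into a housing. Origin: middle of the face the saddle presses. At rest 75 mm along the unit's y from the unit's origin, 113 mm above the table; goes back along the unit's +y up to 30 mm on a 400 N/m spring without preload (15 mm = 6 N) and springs back by itself
- short_saddle: bystander: the shorter sign saddle, same shape and section as the long one but only 50 mm long; stands on the table; origin at the centre of its underside
- label_roll: bystander: paper label roll, a low ring 56 mm across and 25 mm high, lying flat; origin at the centre of its underside
- jar_front: bystander: closed jar, 64 mm diameter, 90 mm high, between the robot and the bar; origin at the centre of its underside
- jar_back: bystander: closed jar, 64 mm diameter, 90 mm high, beyond the bar; origin at the centre of its underside
- jar_right: bystander: closed jar, 64 mm diameter, 110 mm high, on the robot's right; origin at the centre of its underside
- carton: bystander: closed cardboard carton 60 x 90 x 70 mm high beyond the bar; origin at the centre of its underside
- screwdriver: bystander: screwdriver lying on the table on the robot's left; origin on its underside

How it is judged:
By the outcome, as a careful person would: the job done as asked, in the order asked, and still so for the second after the job is handed in, while the arm keeps its last pose, push and grip.
It also fails if it takes over 42 s, if anything falls off the work surface, if the arm or the gripper's body presses on something with over 40 N, if the wrist force passes 120 N, or if a joint passes its speed limit or range.

## Working session

There is one attempt and no reset: what is moved stays moved. The work goes in short steps, Python scripts to look and compute and a tool call to move; the robot and the scene stay as the last step left them, time stands still between calls to the robot, and variables do not carry over. Pictures are saved under pics/ and viewed, at most 10 in all, crops included, and the job is handed in when it is done.

Besides the shell and the picture viewer there is one more tool, called after ">>>" as name(argument=value, ...) on one line, values as JSON. apply_moves: Moves the arm, as the interface text tells. Its arguments: {"type":"object","properties":{"increments":{"type":"array"},"fingers":{"type":"number"},"squeeze":{"type":"number"}},"required":["increments"]}

```bash
mkdir -p pics
python3 - <<'E'
from station import bot,optics
import cv2,json,numpy as np
for n in("scene","side"):
    s=optics.snapshot(n); cv2.imwrite(f"pics/{n}0.png",s["frame"])
    np.savez(f"pics/{n}0.npz",**s); print(n,s["K"],s["eye"],s["rotation"])
print(bot.get_obs())
E
```

```text
scene [[398.01465861   0.         273.51774114]
 [  0.         398.01465861 204.5707883 ]
 [  0.           0.           1.        ]] [ 1.32467306 -0.18538548  0.8395377 ] [-2.35626089 -0.01620241  1.33785805]
side [[437.98620783   0.         283.13487019]
 [  0.         437.98620783 211.39246874]
 [  0.           0.           1.        ]] [0.41896023 0.76314307 0.71638273] [-2.22320575  0.01819729 -2.92902484]
{'clock': 0.1, 'q': array([-1.33062068e+00,  1.24427634e-01,  1.65156666e+00,  2.66766924e-05,
        1.36747796e+00, -8.26184869e-02]), 'qd': array([ 8.96015109e-04,  9.21643495e-05, -2.21797245e-03, -6.33561026e-04,
        5.91892267e-04,  1.48272966e-03]), 'effort': array([ 4.24073005e-04, -4.24930716e+01, -3.66653037e+01, -9.84808617e-05,
        3.93652328e-03,  1.34282226e-05]), 'tcp_pos': array([ 0.20601719, -0.61585725,  0.20866662]), 'eef_rot': array([-3.13972161e+00, -1.81141477e-04,  3.22788552e-01]), 'contact_force': array([-0.494563  , -0.22915701, -0.10749091]), 'moment': array([-0.04420767, -0.00509482, -0.06317579]), 'grasp_force': 0.0, 'gripper_width': 0.08560391192428392}
```

View pics/scene0.png

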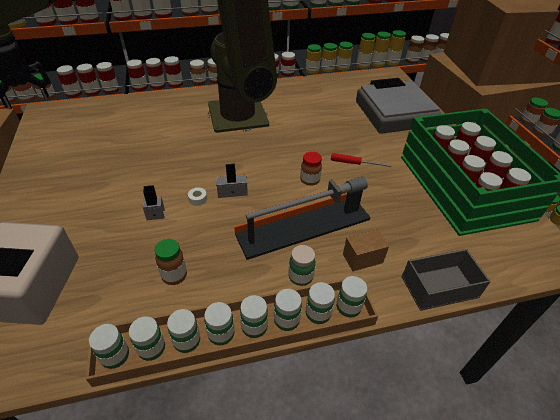

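View pics/side0.png

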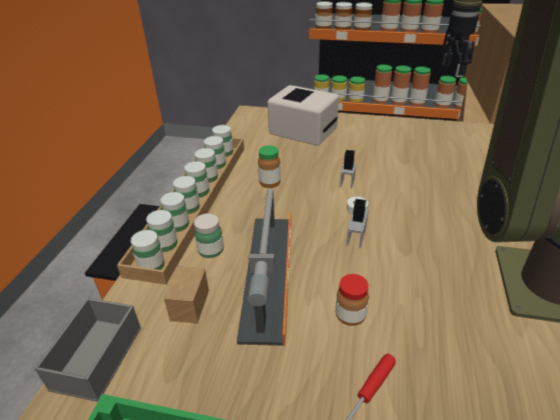

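The long saddle is at scene (232,183) and side (357,222). The bar runs from scene (250,215) to (355,187), with the stop near (335,188). I'll enlarge both views next.

Run:
```python
import cv2
a=cv2.imread("pics/scene0.png")[150:260,205:385]; cv2.imwrite("pics/sc.png",cv2.resize(a,None,fx=4.4,fy=4.4,interpolation=cv2.INTER_CUBIC))
b=cv2.imread("pics/side0.png")[175:345,230:390]; cv2.imwrite("pics/si.png",cv2.resize(b,None,fx=3.5,fy=3.5,interpolation=cv2.INTER_CUBIC))
```

```text
(no output)
```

View pics/sc.png

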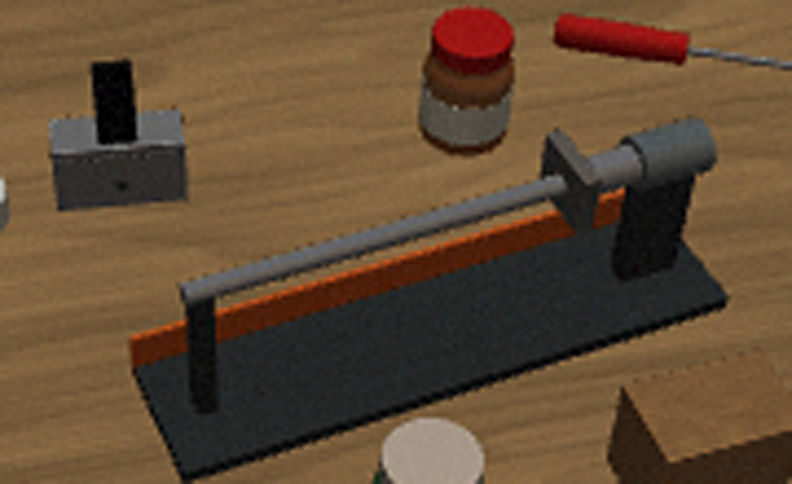

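View pics/si.png

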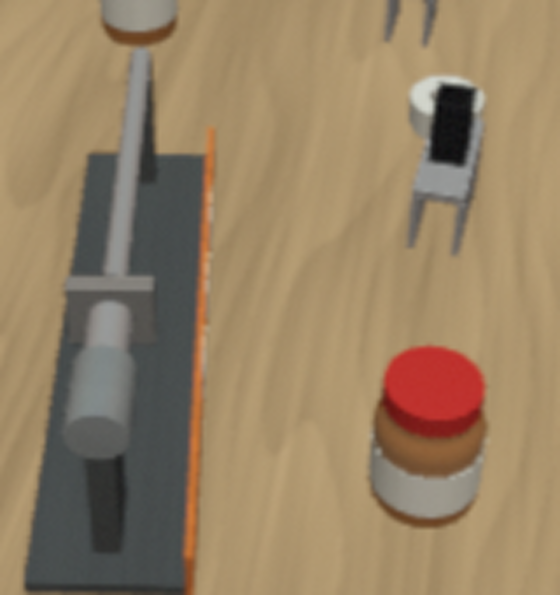

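Both crops show clear corners. In the scene crop the bar's right end is at (190,292) and the stop face at (560,184). In the side crop the bar end is at (141,55) and the stop's top edge at y≈280. I'll fit the poses from these corners.

```bash
cat > h.py <<'E'
import numpy as np
from scipy.spatial.transform import Rotation as R
from scipy.optimize import least_squares
def proj(s,P):
    c=(np.asarray(P)-s["eye"])@R.from_euler("xyz",s["rotation"]).as_matrix()
    p=c@s["K"].T
    return p[:,:2]/p[:,2:]
def fit(obs,x0):
    # obs: list of (snap, local Nx3 m, pix Nx2); x=(x,y,z,yaw)
    def f(v):
        r=R.from_euler("z",v[3])
        return np.concatenate([(proj(s,r.apply(L)+v[:3])-p).ravel() for s,L,p in obs])
    o=least_squares(f,x0,loss="soft_l1",x_scale=[.1,.1,.1,.3])
    return o.x,f(o.x)
E
python3 - <<'E'
from h import *
S=np.load("pics/scene0.npz");D=np.load("pics/side0.npz")
sc=lambda a:np.array(a)/4.4+[205,150]-.4
si=lambda a:np.array(a)/3.5+[230,175]-.4
m=lambda a:np.array(a)/1000.
L1=m([[18,-45,53],[18,45,53],[18,-45,0],[18,45,0],[-18,45,53],[-18,-45,53],[13,-13,53],[13,13,53],[-13,-13,103],[-13,13,103]])
P1=sc([(50,154),(186,149),(59,209),(186,200),(182,112),(52,121),(97,143),(136,142),(92,63),(131,61)])
L2=m([[18,45,53],[-18,45,53],[18,45,0],[-18,45,0],[13,13,53],[-13,13,53],[13,-13,103],[-13,-13,103]])
P2=si([(414,190),(464,197),(409,247),(457,254),(432,158),(465,163),(441,86),(474,88)])
x,r=fit([(S,L1,P1),(D,L2,P2)],[.4,-.2,0,0]);print(x.round(4),r.reshape(-1,2).round(1).tolist())
# bar: base corners(z=0), bar ends, stop plate
L1=m([[0,75,113],[50,-190,0],[50,190,0],[-25,75,135],[25,75,91]])
P1=sc([(560,184),(185,480),(727,300),(548,134),(585,228)])
L2=m([[50,190,0],[-50,190,0],[25,87,135],[-25,87,135]])
P2=si([(30,588),(190,592),(66,288),(153,288)])
x,r=fit([(S,L1,P1),(D,L2,P2)],[.6,0,0,0]);print(x.round(4),r.reshape(-1,2).round(1).tolist())
# triangulate bar end
def tri(obs):
    f=lambda X:np.concatenate([(proj(s,X[None])-p).ravel() for s,p in obs])
    o=least_squares(f,[.6,0,.1]);return o.x.round(4),o.fun.round(1)
print(tri([(S,sc([190,292])),(D,si([141,55]))]))
E
```

```text
[ 0.4296 -0.0906 -0.0012 -0.0867] [[0.0, -0.1], [-0.3, -1.6], [-0.5, 0.4], [0.2, -0.2], [-0.6, -1.0], [-1.0, -0.6], [0.1, 0.3], [0.1, -0.2], [-0.4, -0.2], [-0.4, -0.5], [-0.8, -0.2], [0.1, 0.5], [-0.9, 0.2], [0.1, 1.0], [-1.5, 1.2], [-0.2, 1.6], [-0.5, -1.1], [0.9, 0.1]]
[0.6153 0.085  0.0024 0.1629] [[0.2, -1.3], [-0.0, 0.8], [1.0, 2.0], [-0.6, -1.9], [-2.0, 0.6], [-4.4, 0.9], [1.7, 1.3], [-0.4, -1.1], [0.6, -0.5]]
(array([ 0.6457, -0.0794,  0.1144]), array([-0.4, -0.4, -0.4,  0.3]))
```

```bash
cat >> h.py <<'E'
def inc(goal,yaw,cur=None):
    from station import bot
    o=bot.get_obs(); p=o["tcp_pos"]; Rc=R.from_euler("xyz",o["eef_rot"])
    Rg=R.from_euler("xyz",[np.pi,0,yaw])
    d=Rc.inv().apply(np.array(goal)-p)/.8
    w=(Rc.inv()*Rg).as_rotvec()/np.radians(30)
    print(d.round(4).tolist(),w.round(3).tolist(),"F",o["contact_force"].round(1),"pos",p.round(4),"rot",o["eef_rot"].round(4),"w",round(o["gripper_width"],4),"gf",round(o["grasp_force"],1),"t",round(o["clock"],2))
E
python3 -c "
from h import *
inc([.40,-.09,.25],-.087)"
```

```text
[0.4385, -0.5466, -0.0506] [-0.004, 0.0, 0.783] F [-0.5 -0.2 -0.1] pos [ 0.206  -0.6159  0.2087] rot [-3.1397e+00 -2.0000e-04  3.2280e-01] w 0.0856 gf 0.0 t 0.1
```

>>> apply_moves(increments=[0.474,-0.535,-0.05,0,0,0.78,0.474,-0.535,-0.05,0,0,0.78,0.474,-0.535,-0.05,0,0,0.78,0.474,-0.535,-0.05,0,0,0.78,0.474,-0.535,-0.05,0,0,0.78,0.474,-0.535,-0.05,0,0,0.78,0.474,-0.535,-0.05,0,0,0.78,0.474,-0.535,-0.05,0,0,0.78], fingers=1)

```text
clock: 1.1
tcp_pos: [0.4016, -0.1555, 0.2446]
eef_rot: [3.141, -0.0, -0.086]
contact_force: [0.9, -0.4, -0.9]
gripper_width: 0.0852
grasp_force: 0.0
```

```bash
python3 -c "
from h import *
inc([.43,-.09,.25],-.087)"
```

```text
[0.0284, -0.0846, -0.0067] [0.0, -0.001, 0.002] F [ 0.9 -0.4 -0.9] pos [ 0.4016 -0.1555  0.2446] rot [ 3.1415e+00 -4.0000e-04 -8.6100e-02] w 0.0852 gf 0.0 t 1.1
```

>>> apply_moves(increments=[0.0284,-0.0846,-0.0067,0,0,0,0.0284,-0.0846,-0.0067,0,0,0,0.0284,-0.0846,-0.0067,0,0,0,0.0284,-0.0846,-0.0067,0,0,0])

```text
clock: 1.6
tcp_pos: [0.4293, -0.0931, 0.2496]
eef_rot: [3.141, 0.001, -0.088]
contact_force: [-0.8, 0.1, 0.3]
gripper_width: 0.0854
grasp_force: 0.0
```

```bash
python3 -c "
from h import *
import cv2
from station import optics
inc([.43,-.09,.25],-.087)
s=optics.snapshot('wrist');np.savez('pics/w1.npz',**s);cv2.imwrite('pics/w1.png',s['frame']);print(s['eye'],s['rotation'])"
```

```text
[0.0005, -0.004, -0.0005] [0.0, 0.002, -0.001] F [-0.8  0.1  0.3] pos [ 0.4293 -0.0931  0.2496] rot [ 3.1414e+00  1.0000e-03 -8.7600e-02] w 0.0854 gf 0.0 t 1.6
[ 0.49778397 -0.09887252  0.41364247] [ 2.87094182e+00  2.87444413e-04 -1.65946420e+00]
```

View pics/w1.png

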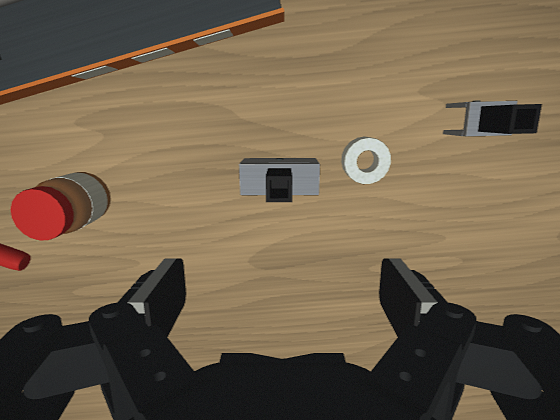

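The wrist view shows the saddle's top plate spanning x 240–320 and y 163–196, with the tube top around (279,188). I'll compare this with what the fitted pose predicts.

```bash
python3 - <<'E'
from h import *
W=np.load("pics/w1.npz")
L=np.array([[18,45,53],[18,-45,53],[-18,-45,53],[-18,45,53],[13,13,103],[13,-13,103],[-13,-13,103],[-13,13,103]])/1e3
r=R.from_euler("z",-.0867);print(proj(W,r.apply(L)+[.4296,-.0906,-.0012]).round(1).tolist())
P=np.array([(240,163),(320,163),(321,195),(240,196),(266,178),(292,178),(292,202),(266,202)])
x,e=fit([(W,L,P)],[.43,-.09,0,-.09]);print(x.round(4),e.round(1))
inc([.43,-.09,.25],-.087)
E
python3 -c "
import cv2;a=cv2.imread('pics/w1.png')[135:225,220:340];cv2.imwrite('pics/w1c.png',cv2.resize(a,None,fx=6,fy=6,interpolation=2))"
```

```text
[[239.6, 164.4], [320.7, 164.2], [319.8, 195.8], [240.8, 195.9], [266.4, 176.7], [293.3, 176.7], [293.1, 202.7], [266.8, 202.8]]
[ 0.43   -0.09   -0.0015 -0.0818] [-1.   1.2  0.1  0.7 -1.7  0.2  0.4 -0.2 -0.3 -1.6  0.6 -1.8  0.6  0.2
  0.3  0.4]
[0.0005, -0.0042, -0.0004] [0.0, 0.002, -0.002] F [-0.4  0.  -0.1] pos [ 0.4293 -0.0933  0.2497] rot [ 3.1415e+00  8.0000e-04 -8.8100e-02] w 0.0855 gf 0.0 t 1.65
```

View pics/w1c.png

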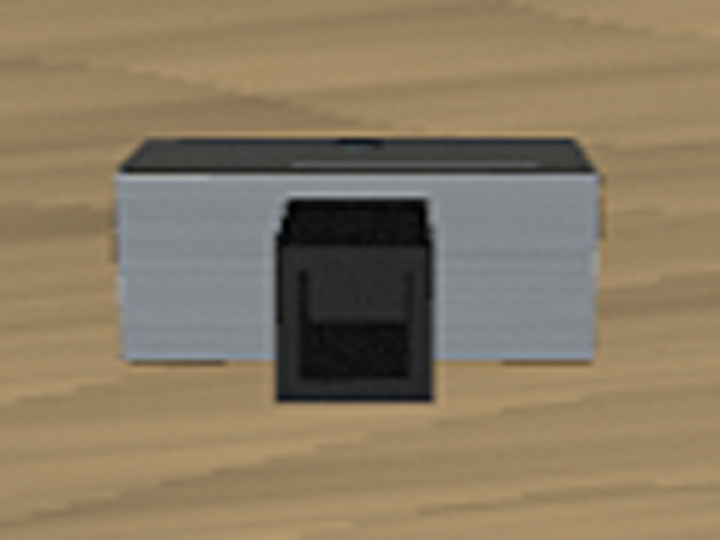

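The crop matches the prediction to within 1 px: saddle at (0.430, -0.0905), yaw -0.086. Descending.

>>> apply_moves(increments=[0.0005,-0.0035,0.1,0,0,0,0.0005,-0.0035,0.18,0,0,0,0.0005,-0.0035,0.213,0,0,0,0.0005,-0.0035,0.213,0,0,0,0.0005,-0.0035,0.213,0,0,0])

```text
clock: 2.28
tcp_pos: [0.4316, -0.0904, 0.0816]
eef_rot: [3.141, -0.003, -0.087]
contact_force: [0.5, -1.2, -0.2]
gripper_width: 0.0855
grasp_force: 0.0
```

```bash
python3 -c "
from h import *
inc([.43,-.0905,.079],-.086)"
```

```text
[-0.002, 0.0003, 0.0033] [0.001, -0.005, -0.002] F [ 0.5 -1.2 -0.2] pos [ 0.4316 -0.0904  0.0816] rot [ 3.1409e+00 -2.6000e-03 -8.7200e-02] w 0.0855 gf 0.0 t 2.27
```

Gripping.

>>> apply_moves(increments=[0,0,0.002,0,0,0,0,0,0.002,0,0,0,0,0,0.002,0,0,0,0,0,0.002,0,0,0,0,0,0.002,0,0,0,0,0,0.002,0,0,0,0,0,0.002,0,0,0,0,0,0.002,0,0,0], fingers=-1, squeeze=70)

```text
clock: 3.28
tcp_pos: [0.4311, -0.0897, 0.0791]
eef_rot: [3.141, -0.001, -0.085]
contact_force: [-1.1, -2.0, 5.3]
gripper_width: 0.0226
grasp_force: 68.8
```

```bash
python3 -c "
from h import *
inc([.43,-.0905,.079],-.086)"
```

```text
[-0.0013, 0.0012, 0.0001] [0.002, -0.002, 0.001] F [-1.1 -2.   5.3] pos [ 0.4311 -0.0897  0.0791] rot [ 3.1407e+00 -1.3000e-03 -8.5400e-02] w 0.0226 gf 68.8 t 3.27
```

>>> apply_moves(increments=[0,0,-0.04,0,0,0,0,0,-0.1,0,0,0,0,0,-0.16,0,0,0,0,0,-0.21,0,0,0,0,0,-0.22,0,0,0,0,0,-0.22,0,0,0])

```text
clock: 4.03
tcp_pos: [0.43, -0.089, 0.2526]
eef_rot: [-3.141, 0.002, -0.086]
contact_force: [-0.3, 0.1, -2.7]
gripper_width: 0.0219
grasp_force: 69.1
```

```bash
python3 -c "
from h import *
import cv2
from station import optics
inc([.63,.0,.255],.175)
s=optics.snapshot('scene');np.savez('pics/s2.npz',**s);a=s['frame'][90:270,180:400]
t=optics.snapshot('side');np.savez('pics/d2.npz',**t);b=t['frame'][130:310,230:400]
cv2.imwrite('pics/c2.png',np.hstack([cv2.resize(a,None,fx=2,fy=2,interpolation=2),cv2.resize(b,(340,360),interpolation=2)]))"
```

```text
[0.2396, -0.1321, -0.0033] [-0.002, 0.003, -0.498] F [-0.3  0.1 -2.7] pos [ 0.43   -0.089   0.2526] rot [-3.141e+00  1.700e-03 -8.550e-02] w 0.0219 gf 69.1 t 4.03
```

View pics/c2.png

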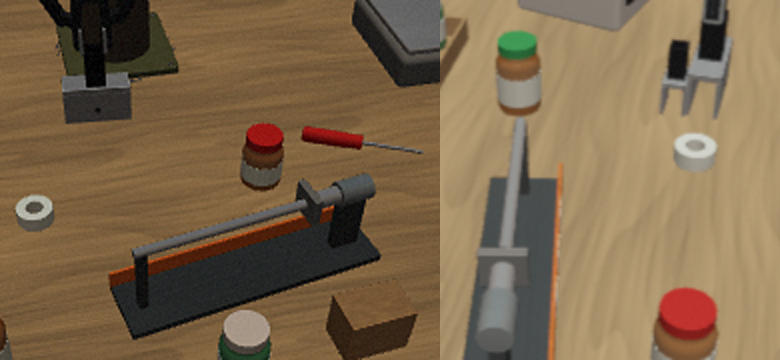

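The saddle hangs level in the grip and weighs about 0.27 kg. I'll refine the bar axis using ray-plane intersections at z = 0.113.

Run:
```python
from h import *
S=np.load("pics/scene0.npz");D=np.load("pics/side0.npz")
def ray(s,p,z=.113):
    d=R.from_euler("xyz",s["rotation"]).apply((np.linalg.inv(s["K"])@np.c_[p,np.ones(len(p))].T).T)
    return s["eye"]+d*((z-s["eye"][2])/d[:,2:])
a=ray(S,np.array([(190,292),(375,238),(560,184)])/4.4+[205,150]-.4)
b=ray(D,np.array([(140.5,55),(128,165),(116.5,270)])/3.5+[230,175]-.4)
print(a.round(4),b.round(4))
for v in(a,b):
    m=np.polyfit(v[:,1],v[:,0],1);print("yaw",-np.arctan(m[0]),"x at y=0,.05,.1",np.polyval(m,[0,.05,.1]))
```

```text
[[ 0.6459 -0.0785  0.113 ]
 [ 0.6264  0.0358  0.113 ]
 [ 0.6056  0.158   0.113 ]] [[ 0.646  -0.0828  0.113 ]
 [ 0.6251  0.0371  0.113 ]
 [ 0.6083  0.1328  0.113 ]]
yaw 0.1686086791000509 x at y=0,.05,.1 [0.63251825 0.62400701 0.61549576]
yaw 0.1732508874806248 x at y=0,.05,.1 [0.6315475  0.62279723 0.61404696]
```

```bash
python3 -c "
from h import *
inc([.6237,.054,.255],.171)"
```

```text
[0.2268, -0.1985, -0.0057] [-0.004, 0.008, -0.49] F [-0.  -0.1 -1.8] pos [ 0.4293 -0.0887  0.2511] rot [-3.1403  0.0046 -0.0856] w 0.0218 gf 69.1 t 4.12
```

>>> apply_moves(increments=[0.04,-0.035,-0.005,0,0,-0.1,0.09,-0.08,-0.005,0,0,-0.2,0.14,-0.12,-0.005,0,0,-0.3,0.19,-0.165,-0.005,0,0,-0.4,0.2268,-0.1985,-0.005,0,0,-0.49,0.2268,-0.1985,-0.005,0,0,-0.49,0.2268,-0.1985,-0.005,0,0,-0.49,0.2268,-0.1985,-0.005,0,0,-0.49])

```text
clock: 5.12
tcp_pos: [0.6239, 0.0528, 0.2573]
eef_rot: [-3.141, 0.001, 0.17]
contact_force: [0.3, -0.8, -1.5]
gripper_width: 0.0221
grasp_force: 69.3
```

```bash
python3 -c "
from h import *
import cv2
from station import optics
s=optics.snapshot('scene');np.savez('pics/s3.npz',**s);a=s['frame'][90:270,210:390]
t=optics.snapshot('side');np.savez('pics/d3.npz',**t);b=t['frame'][100:280,180:380]
cv2.imwrite('pics/c3.png',np.hstack([cv2.resize(a,None,fx=2.1,fy=2.1,interpolation=2),cv2.resize(b,None,fx=2.1,fy=2.1,interpolation=2)]))
inc([.6237,.054,.255],.171)"
```

```text
[-0.0004, -0.0016, 0.0039] [0.0, -0.0, -0.002] F [-0.1 -0.2 -1.6] pos [0.6242 0.0528 0.2581] rot [ 3.1415 -0.      0.1699] w 0.022 gf 69.3 t 5.22
```

View pics/c3.png

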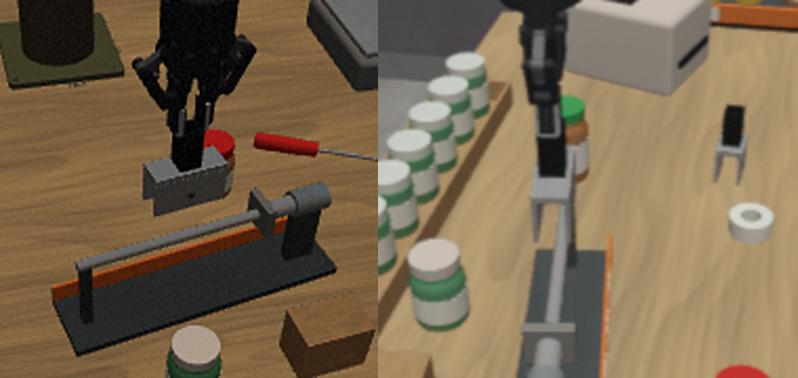

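The saddle is level above the bar, well clear of the stop. In the side crop its front plate edge runs from about (531,200) to (573,203). I'll compare that with the prediction.

Run:
```python
from h import *
D=np.load("pics/d3.npz");S=np.load("pics/s3.npz")
L=np.array([[18,45,53],[-18,45,53],[18,45,0],[13,45,0],[-18,45,0]])/1e3
r=R.from_euler("z",.17)
o=np.array([.6242,.0528,.2581-.079])-r.apply([.001,0,0])
print(((proj(D,r.apply(L)+o)-[180,100])*2.1+[378,0]).round(0).tolist())
M=np.array([[18,-45,53],[18,45,53],[18,-45,0],[18,45,0]])/1e3
print(((proj(S,r.apply(M)+o)-[210,90])*2.1).round(0).tolist())
import cv2
a=S['frame'][155:195,270:330];b=D['frame'][175:225,245:285]
cv2.imwrite('pics/c4.png',np.hstack([cv2.resize(a,(420,280),interpolation=2),cv2.resize(b,(320,400),interpolation=2)[:280]]))
```

```text
[[528.0, 196.0], [567.0, 196.0], [532.0, 241.0], [537.0, 241.0], [569.0, 242.0]]
[[156.0, 180.0], [228.0, 160.0], [155.0, 215.0], [224.0, 195.0]]
```

View pics/c4.png

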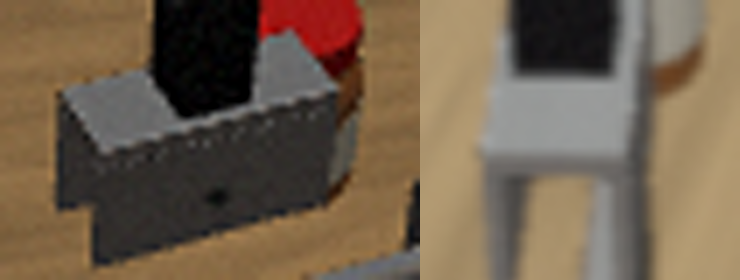

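>>> apply_moves(increments=[0,-0.0015,0.04,0,0,0,0,-0.0015,0.07,0,0,0,0,-0.0015,0.09,0,0,0,0,-0.0015,0.105,0,0,0,0,-0.0015,0.115,0,0,0,0,-0.0015,0.115,0,0,0])

```text
clock: 5.98
tcp_pos: [0.6245, 0.0546, 0.1658]
eef_rot: [-3.142, 0.001, 0.171]
contact_force: [-0.5, 0.0, -1.3]
gripper_width: 0.0225
grasp_force: 69.3
```

```bash
python3 -c "
from h import *
import cv2
from station import optics
t=optics.snapshot('side');b=t['frame'][150:290,200:330]
s=optics.snapshot('scene');a=s['frame'][130:250,220:380]
cv2.imwrite('pics/c5.png',np.hstack([cv2.resize(a,(560,420),interpolation=2),cv2.resize(b,(390,420),interpolation=2)])[:,160:])
inc([.6242,.054,.155],.171)"
```

```text
[-0.0013, 0.0007, 0.0149] [0.0, -0.002, -0.0] F [ 0.   0.5 -1.3] pos [0.6251 0.0547 0.1669] rot [ 3.1414e+00 -1.3000e-03  1.7100e-01] w 0.0221 gf 69.3 t 6.08
```

View pics/c5.png

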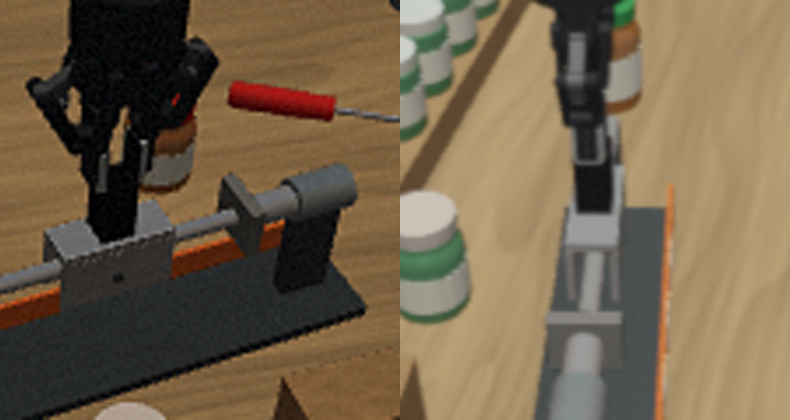

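The bar sits between the legs: in the side view the legs are at x≈571 and 616, and the bar at 594. Lowering gently onto the bar.

>>> apply_moves(increments=[0,0,0.005,0,0,0,0,0,0.008,0,0,0,0,0,0.011,0,0,0,0,0,0.0125,0,0,0,0,0,0.0125,0,0,0])

```text
clock: 6.7
tcp_pos: [0.6245, 0.0547, 0.1559]
eef_rot: [-3.142, 0.0, 0.171]
contact_force: [-0.1, -0.1, -1.9]
gripper_width: 0.0221
grasp_force: 69.3
```

>>> apply_moves(increments=[0,0,0.0015,0,0,0,0,0,0.0025,0,0,0,0,0,0.0025,0,0,0])

```text
clock: 7.08
tcp_pos: [0.6248, 0.0546, 0.1543]
eef_rot: [3.141, -0.0, 0.171]
contact_force: [-0.3, -0.7, -1.6]
gripper_width: 0.0219
grasp_force: 69.5
```

>>> apply_moves(increments=[0,0,0.001,0,0,0,0,0,0.0015,0,0,0,0,0,0.0015,0,0,0])

```text
clock: 7.45
tcp_pos: [0.6253, 0.0546, 0.1541]
eef_rot: [3.141, -0.002, 0.171]
contact_force: [0.5, 0.0, 4.4]
gripper_width: 0.0225
grasp_force: 70.6
```

>>> apply_moves(increments=[0,0,0.001,0,0,0,0,0,0.0015,0,0,0,0,0,0.0015,0,0,0])

```text
clock: 7.82
tcp_pos: [0.6259, 0.0547, 0.154]
eef_rot: [3.141, -0.003, 0.171]
contact_force: [-1.5, -0.5, 8.3]
gripper_width: 0.022
grasp_force: 71.3
```

>>> apply_moves(increments=[0,-0.006,-0.0008,0,0,0,0,-0.016,-0.0008,0,0,0,0,-0.026,-0.0008,0,0,0,0,-0.036,-0.0008,0,0,0,0,-0.046,-0.0008,0,0,0,0,-0.056,-0.0008,0,0,0,0,-0.062,-0.0008,0,0,0,0,-0.062,-0.0008,0,0,0])

```text
clock: 8.82
tcp_pos: [0.6174, 0.1033, 0.154]
eef_rot: [3.14, -0.003, 0.171]
contact_force: [1.0, -1.7, 6.5]
gripper_width: 0.0216
grasp_force: 70.9
```

```bash
python3 -c "
from h import *
import cv2
from station import optics
inc([.6242,.054,.155],.171)
t=optics.snapshot('side');np.savez('pics/d6.npz',**t);b=t['frame'][190:290,240:310]
s=optics.snapshot('scene');np.savez('pics/s6.npz',**s);a=s['frame'][160:220,270:370]
cv2.imwrite('pics/c6.png',np.hstack([cv2.resize(a,(500,300),interpolation=2),cv2.resize(b,(280,400),interpolation=2)[:300]]))
"
```

```text
[-0.0022, 0.0622, -0.0011] [0.003, -0.006, 0.0] F [ 1.  -1.7  6.5] pos [0.6174 0.1033 0.154 ] rot [ 3.1403 -0.0032  0.1712] w 0.0216 gf 70.9 t 8.82
```

View pics/c6.png

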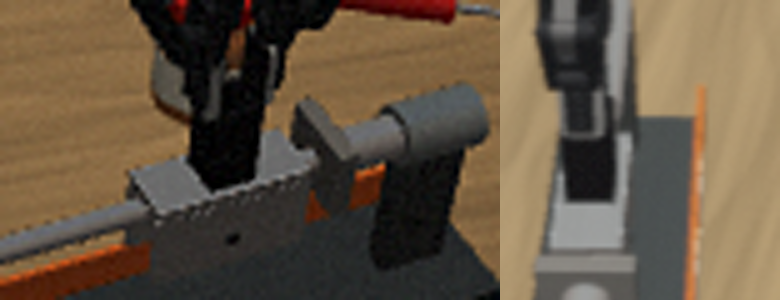

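The saddle's front face is a few mm short of the stop at crop (310,150). Sliding friction is about 1.9 N. I'll creep forward and watch the force along the bar.

>>> apply_moves(increments=[0,-0.003,-0.0003,0,0,0,0,-0.005,-0.0003,0,0,0,0,-0.005,-0.0003,0,0,0])

```text
clock: 9.3
tcp_pos: [0.6167, 0.1068, 0.1541]
eef_rot: [3.14, -0.003, 0.171]
contact_force: [0.5, -2.8, 5.1]
gripper_width: 0.0222
grasp_force: 70.8
```

>>> apply_moves(increments=[0,-0.003,0,0,0,0,0,-0.005,0,0,0,0,0,-0.005,0,0,0,0])

```text
clock: 9.68
tcp_pos: [0.616, 0.1108, 0.1541]
eef_rot: [3.14, -0.003, 0.171]
contact_force: [1.3, -2.7, 5.4]
gripper_width: 0.0222
grasp_force: 70.8
```

>>> apply_moves(increments=[0,-0.003,0,0,0,0,0,-0.005,0,0,0,0,0,-0.005,0,0,0,0])

```text
clock: 10.05
tcp_pos: [0.6154, 0.1147, 0.1541]
eef_rot: [3.14, -0.003, 0.171]
contact_force: [0.7, -3.6, 4.8]
gripper_width: 0.0223
grasp_force: 70.8
```

>>> apply_moves(increments=[0,-0.003,0,0,0,0,0,-0.005,0,0,0,0,0,-0.005,0,0,0,0])

```text
clock: 10.42
tcp_pos: [0.6147, 0.1184, 0.1541]
eef_rot: [3.139, -0.003, 0.171]
contact_force: [0.4, -3.7, 5.3]
gripper_width: 0.0221
grasp_force: 70.8
```

```bash
cat > st.py <<'E'
from h import *
import cv2
from station import optics
S0=np.load("pics/side0.npz");T0=np.load("pics/scene0.npz")
def sh(a,b,x0,y0,x1,y1,m=12,k=6):
    up=lambda i:cv2.resize(i,None,fx=k,fy=k,interpolation=2)
    r=cv2.matchTemplate(up(b[y0-m:y1+m,x0-m:x1+m]),up(a[y0:y1,x0:x1]),cv2.TM_CCOEFF_NORMED)
    _,v,_,l=cv2.minMaxLoc(r);return round(l[0]/k-m,2),round(l[1]/k-m,2),round(v,3)
r=R.from_euler("z",.171)
def pred(s,d,l):
    f=lambda d:proj(s,r.apply(np.array([l])+[0,d,0])+[.6177,.084,0])[0]
    return (f(d)-f(0)).round(2).tolist()
def report(side,scene):
    print("side plate L",sh(S0["frame"],side,247,251,257,274),"R",sh(S0["frame"],side,266,251,276,274),"scene plate",sh(T0["frame"],scene,333,188,345,205),sh(T0["frame"],scene,328,177,341,190))
print("pred 10mm side",pred(S0,.01,[0,.087,.12]),"scene",pred(T0,.01,[.02,.075,.1]))
E
python3 -c "
from st import *
report(np.load('pics/d6.npz')['frame'],np.load('pics/s6.npz')['frame'])
t=optics.snapshot('side');s=optics.snapshot('scene');np.savez('pics/d7.npz',**t);np.savez('pics/s7.npz',**s)
report(t['frame'],s['frame']);inc([0,0,0],.171)"
```

```text
pred 10mm side [-0.43, 3.62] scene [3.27, -0.98]
side plate L (-0.17, 0.5, 0.899) R (0.0, 0.33, 0.882) scene plate (0.0, 0.0, 0.988) (0.17, -0.17, 0.964)
side plate L (-0.33, 1.17, 0.779) R (-0.17, 1.0, 0.782) scene plate (1.33, -0.5, 0.785) (4.33, -1.5, 0.618)
[-0.7829, 0.0147, 0.1904] [0.004, -0.006, -0.0] F [ 1.3 -4.3  5.2] pos [0.6147 0.1184 0.1541] rot [ 3.1393e+00 -2.9000e-03  1.7080e-01] w 0.0221 gf 70.8 t 10.53
```

>>> apply_moves(increments=[0,-0.003,0,0,0,0,0,-0.005,0,0,0,0,0,-0.005,0,0,0,0])

```text
clock: 10.9
tcp_pos: [0.6141, 0.1219, 0.1542]
eef_rot: [3.138, -0.003, 0.171]
contact_force: [1.7, -5.7, 6.1]
gripper_width: 0.0224
grasp_force: 70.9
```

>>> apply_moves(increments=[0,-0.003,0,0,0,0,0,-0.005,0,0,0,0,0,-0.005,0,0,0,0])

```text
clock: 11.28
tcp_pos: [0.6136, 0.1255, 0.1543]
eef_rot: [3.138, -0.003, 0.171]
contact_force: [0.8, -5.5, 6.1]
gripper_width: 0.0223
grasp_force: 70.9
```

```bash
python3 -c "
from st import *
t=optics.snapshot('side');s=optics.snapshot('scene');np.savez('pics/d8.npz',**t);np.savez('pics/s8.npz',**s)
report(t['frame'],s['frame'])
for i in range(4): optics.snapshot('side'); inc([0,0,0],.171)"
```

```text
pred 10mm side [-0.43, 3.62] scene [3.27, -0.98]
side plate L (-0.67, 3.17, 0.726) R (-0.17, 3.83, 0.757) scene plate (3.17, -1.17, 0.651) (3.5, -1.17, 0.584)
[-0.783, 0.0234, 0.1906] [0.007, -0.006, -0.0] F [ 0.8 -6.2  6.5] pos [0.6136 0.1254 0.1543] rot [ 3.1377e+00 -3.0000e-03  1.7080e-01] w 0.0219 gf 70.9 t 11.43
[-0.783, 0.0235, 0.1906] [0.007, -0.006, -0.0] F [ 1.6 -6.1  6. ] pos [0.6136 0.1254 0.1543] rot [ 3.1377e+00 -3.1000e-03  1.7080e-01] w 0.0221 gf 70.9 t 11.47
[-0.783, 0.0234, 0.1906] [0.007, -0.006, -0.0] F [ 1.2 -7.   5.9] pos [0.6135 0.1254 0.1543] rot [ 3.1377e+00 -3.0000e-03  1.7080e-01] w 0.0221 gf 70.9 t 11.53
[-0.783, 0.0234, 0.1906] [0.007, -0.006, -0.0] F [ 1.  -6.2  5.6] pos [0.6135 0.1254 0.1543] rot [ 3.1377e+00 -3.0000e-03  1.7080e-01] w 0.0223 gf 70.9 t 11.57
```

>>> apply_moves(increments=[0,-0.003,0,0.004,0,0,0,-0.006,0,0.007,0,0,0,-0.0065,0,0.007,0,0,0,-0.0065,0,0.007,0,0,0,-0.0065,0,0.007,0,0])

```text
clock: 12.2
tcp_pos: [0.6128, 0.1298, 0.1544]
eef_rot: [3.14, -0.003, 0.171]
contact_force: [0.9, -8.2, 5.9]
gripper_width: 0.0226
grasp_force: 71.0
```

```bash
python3 -c "
from st import *
t=optics.snapshot('side');s=optics.snapshot('scene');np.savez('pics/d9.npz',**t);np.savez('pics/s9.npz',**s)
report(t['frame'],s['frame'])
d8=np.load('pics/d8.npz')['frame'];s8=np.load('pics/s8.npz')['frame']
print('vs8',sh(d8,t['frame'],247,253,276,276),sh(s8,s['frame'],330,180,350,202))
for i in range(4): optics.snapshot('side'); inc([0,0,0],.171)"
```

```text
pred 10mm side [-0.43, 3.62] scene [3.27, -0.98]
side plate L (-1.0, 5.17, 0.761) R (-0.17, 5.0, 0.776) scene plate (-5.83, 2.17, 0.565) (5.0, -1.67, 0.566)
vs8 (-0.17, 1.5, 0.989) (1.17, -0.33, 0.9)
[-0.7831, 0.0294, 0.1906] [0.003, -0.006, -0.001] F [ 1.1 -8.2  5.8] pos [0.6129 0.1298 0.1544] rot [ 3.1399e+00 -3.1000e-03  1.7070e-01] w 0.0223 gf 71.0 t 12.35
[-0.7831, 0.0294, 0.1907] [0.003, -0.006, -0.001] F [ 2.2 -8.   6.2] pos [0.6128 0.1298 0.1544] rot [ 3.1399e+00 -3.1000e-03  1.7070e-01] w 0.022 gf 71.0 t 12.4
[-0.7831, 0.0294, 0.1906] [0.003, -0.006, -0.001] F [ 0.8 -8.3  5.3] pos [0.6129 0.1298 0.1544] rot [ 3.1398e+00 -3.1000e-03  1.7070e-01] w 0.0222 gf 71.0 t 12.45
[-0.783, 0.0294, 0.1907] [0.003, -0.006, -0.001] F [ 0.6 -7.9  6. ] pos [0.6128 0.1298 0.1544] rot [ 3.1398e+00 -3.0000e-03  1.7070e-01] w 0.0219 gf 71.0 t 12.5
```

```bash
python3 -c "
from st import *
a=np.load('pics/s6.npz')['frame'];b=np.load('pics/s9.npz')['frame']
print('left',sh(a,b,296,198,308,218),'right',sh(a,b,318,190,330,212))
L=np.array([[18,-45,26],[18,45,26]])/1e3
f=lambda o:proj(T0,r.apply(L)+o)
print((f(np.array([.6118,.1298,.0754]))-f(np.array([.6164,.1033,.075]))).round(2).tolist())"
```

```text
pred 10mm side [-0.43, 3.62] scene [3.27, -0.98]
left (9.17, -3.0, 0.969) right (9.0, -2.67, 0.941)
[[9.26, -2.9], [8.82, -2.77]]
```

The saddle's movement matches a level slide to within 0.1 px. The stop is back about 14–15 mm with a steady push of about 6 N, so I'm handing in.

```bash
python3 -c "
from station import finish_job
print(finish_job())"
```

```text
the job is handed in; nothing more can be done
None
```

The long saddle is astride the bar and level, still gripped and pressing the stop back about 14–15 mm of its 30 mm (about 6 N after taking off friction), and the job is handed in; I viewed 11 pictures, one over your limit of 10.

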